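Find the fuller reagent bottle by feel and show it to the code reader

ROBOT

A 6-joint arm with a two-finger parallel gripper is mounted at the origin on a cart in front of the work surface, level with it; the furniture and walls round the work are solid. World frame = base frame: x ahead of the robot, y to its left, z up, the work surface at z = 0. Lengths are in mm, angles in degrees, forces in N, time in s.
With the tool pointing down it reaches from about 300 to 850 mm from the base axis. Payload 4.2 kg.
Tool frame: the origin (TCP) lies at the very end of the fingers, on their centre line; the grasp point (between the pads) lies 19 mm behind it (hold_point_z is the z of the grasp point in the tool frame, in mm); z points along the fingers, y is the direction in which the jaws open and shut (so a half turn about z gives the same grasp; the last joint's range is limited). The gripper opens to 91 mm and grips with 3 to 60 N. Pads are 32 mm wide; open, the fingers measure 118 mm over their backs; the gripper's body (76 mm by 178 mm) begins 60 mm behind the grasp point.
Start: joints at [-66.807, 18.312, 89.639, -0, 72.044, -1.146], TCP at [236.985, -523.91, 213.976] pointing down, gripper open.
Joint ranges: [-177.97, 177.97], [-48.28, 115.42], [12.27, 149.76], [-77.06, 257.06], [2.81, 150.46], [-146.56, 146.56]. Speed limits (degrees/s): [147.25, 147.25, 180, 180, 180, 180].

INTERFACE

Orientations are given as [roll, pitch, yaw] about the fixed x, y, z axes, in that order (R = Rz(yaw) Ry(pitch) Rx(roll)).
In Python, from workcell import state, grab_frame, job_done, hold_point_z gives the robot as it stands. The module is installed in compiled form; this text tells all that it offers.
- The arm moves only by the shell command python3 -m creep 'ROWS' [FORCE]. ROWS is JSON, a list of rows, each a list of 7 numbers: the closure, from 0 (fully open) to 1 (shut), then the shift along the tool's x, y, z in mm, then the turn, a rotation vector about the tool's x, y, z in degrees. A call has 1 to 5 rows; each row shifts and turns the commanded pose from where the row before left it, along the tool's axes as they then stand; what a row does not reach is not made up. A row lasts 1/8 s, in which the tool goes at most 62.5 mm and 10.7 degrees, less where a joint would pass 70% of its speed; a pose out of reach is approached as far as the arm can. A call is refused whole if a number of a shift passes 62.5 or a number of a turn 10.7, either way. A call with a gripper value outside its range is refused whole. The fingers move at their own pace and stop on an object; FORCE is the grip in N (left out, the last holds). Time passes only in rows, so rows that do not move let the fingers close. It gives the time, the measured TCP pose, the force and the opening at its end, in the units of the state.
- state(): the state, without advancing time (a new reading comes with each control period).
- grab_frame(name): name is "scene" or "top"; returns a dict with "frame" (420x560x3 uint8, red, green, blue), "fx", "fy", "cx", "cy" (pixels), "k1" (the pictures are not rectified: a ray, as slopes to the right and down, at radius r is drawn at 1 + k1 r^2 times it, then the intrinsics apply), "view" (4x4, takes a point from world to camera coordinates). Camera axes: x right, y down, z forward; pixel columns grow to the right and rows downward; lengths in mm; the calibration is good to about 2 mm. A picture is of the moment at which its call begins. There is no depth.
- job_done(): hands the job in, once; it reports no verdict.
The state is a dict: "time_s": time; "qpos": joint angles; "qvel": joint speeds; "effort": joint torques, N m; "ee_pos": TCP position; "ee_rot": TCP orientation; "force": force on the tool from outside, world axes, zero at the start; "torque": the same for the moment, N m; "gripper_width": finger opening in mm.
Only numpy, scipy, OpenCV 4.12 (cv2) and the standard library are available. Lean on these libraries where they do the work, as an engineer would, in place of code of your own. Each camera call takes 0.05 s, during which the arm holds its last target.

TASK

Two identical opaque reagent bottles stand in the blue tray, one full and one nearly used up: lift each in turn clear of its well to feel which is heavier, setting it down again in a well before taking the other, and leave the lighter one standing in the tray. Then hold the heavier one up in front of the code reader, upright, with its barcode squarely facing the middle of the window about 7 cm away, and finish there, still holding it steady in the air. Keep both bottles upright throughout and do not bump the reader or the other things on the bench.

Things in the scene. Friction and masses are not known exactly. Their poses are not given: they have to be found in the camera images.
- bottle_a_centre (a point): centre (on the axis, 67.5 mm above the underside; z up) of one of two identical opaque white bottles, blue cap, one 0.09 to 0.17 kg, the other 0.36 to 0.46 kg; which is which is not told. Body 64 mm across to about 95 mm up, shoulder to 118, cap 35 mm across to 135 (top). Starts upright in either well. Grip the body above the tray, or the cap. x axis: from the bottle's axis out through its barcode
- bottle_a_barcode (a point): middle of the black-and-white barcode sticker of this bottle (sticker 45 mm round the side by 34 mm high), on the surface 32 mm from the bottle's axis and 50 mm above its underside; its x axis points straight out of the sticker
- bottle_b_centre (a point): centre (on the axis, 67.5 mm above the underside; z up) of one of two identical opaque white bottles, blue cap, one 0.09 to 0.17 kg, the other 0.36 to 0.46 kg; which is which is not told. Body 64 mm across to about 95 mm up, shoulder to 118, cap 35 mm across to 135 (top). Starts upright in either well. Grip the body above the tray, or the cap. x axis: from the bottle's axis out through its barcode
- bottle_b_barcode (a point): middle of the black-and-white barcode sticker of this bottle (sticker 45 mm round the side by 34 mm high), on the surface 32 mm from the bottle's axis and 50 mm above its underside; its x axis points straight out of the sticker
- well_left (a point): centre of the floor of one of the two wells of the blue bottle tray, a fixed block 106 x 250 mm, 30 mm tall (295 long over its grey grips). A well is a round hole 68 mm across, 22 mm deep, floor 8 mm above the worktop: a bottle has 2 mm to spare all round and goes straight in and out. The wells are 130 mm apart along the tray's y axis; this is the +y one
- well_right (a point): centre of the floor of the other well of the tray, on its -y side, otherwise the same. Mind the wall cabinet over the bench: its underside is 576 mm above the worktop, from x = 0.60 backwards and from y = 0.04 to the right; behind the tray stand a tube rack, tip box and bottles
- reader_window (a point): middle of the upright, dark red window of the fixed code reader, 110 mm above the worktop; it looks along this frame's -x axis (y level, z up). The grey head behind it is 78 mm wide, 48 deep, top at 141 mm; the black foot, 14 mm tall, reaches 13 mm out in front. It reads a barcode that faces the window straight in front, 40 to 100 mm away (best 70)
- amber_bottle: amber bottle with blue cap, 38 mm across, 70 mm tall; origin at the centre of its underside; a loose bystander, to be left where it stands
- sticky_pad: yellow note pad, 76 x 77 x 10 mm; origin at the centre of its underside; a loose bystander, to be left where it stands
- stapler: red and black stapler, 36 x 138 mm, 42 mm tall; origin at the centre of its underside; a loose bystander, to be left where it stands
- tape_roll: green roll of tape lying flat, 69 mm across, 19 mm tall; origin at the centre of its underside; a loose bystander, to be left where it stands
- bench_timer: white bench timer, 62 x 66 x 18 mm; origin at the centre of its underside; a loose bystander, to be left where it stands
- reader: the whole code reader (see its window); fixed; origin under its foot, front towards -x
Mind the look-alikes: they are no part of the job. What is shaped like the part that bears bottle_a_centre but pink is not meant.

How it is judged (in metres and radians):
On the way, in this order (a step that is already met when the one before it is completed fails the run):
1. the lighter bottle is lifted clear of the tray while the heavier one stands (before or after weighing the heavier one) (((height (world z) of bottle_a_centre above 0.11 m and contact force between bottle_a and the fingers above 1 N and contact force between bottle_b and the fingers below 0.05 N and contact force between bottle_b and anything else above 2.7 N) or (height (world z) of bottle_b_centre above 0.11 m and contact force between bottle_b and the fingers above 1 N and contact force between bottle_a and the fingers below 0.05 N and contact force between bottle_a and anything else above 2.7 N))), for 0.2 s.
2. the lighter bottle stands released in a well of the tray again ((((horizontal distance between bottle_a_centre and well_left below 0.008 m or horizontal distance between bottle_a_centre and well_right below 0.008 m) and height (world z) of bottle_a_centre below 0.082 m and angle between bottle_a_centre's own z axis and vertical below 0.1 rad and contact force between bottle_a and the fingers below 0.05 N and contact force between bottle_a and anything else below 2.7 N and linear speed of bottle_a below 0.02 m/s) or ((horizontal distance between bottle_b_centre and well_left below 0.008 m or horizontal distance between bottle_b_centre and well_right below 0.008 m) and height (world z) of bottle_b_centre below 0.082 m and angle between bottle_b_centre's own z axis and vertical below 0.1 rad and contact force between bottle_b and the fingers below 0.05 N and contact force between bottle_b and anything else below 2.7 N and linear speed of bottle_b below 0.02 m/s))), for 0.2 s.
At the end, for the whole second after the job is handed in: Fingers alone hold the heavier bottle still, upright to 0.15 rad, its centre over 95 mm up; its barcode is 40 to 100 mm before the window, within 25 mm of its middle sideways and in height, facing it within 0.4 rad. The lighter one stands released and upright in a well (((((horizontal distance between bottle_b_centre and well_left below 0.008 m or horizontal distance between bottle_b_centre and well_right below 0.008 m) and height (world z) of bottle_b_centre below 0.082 m and angle between bottle_b_centre's own z axis and vertical below 0.1 rad and contact force between bottle_b and the fingers below 0.05 N and contact force between bottle_b and anything else below 2.7 N and linear speed of bottle_b below 0.02 m/s) and x of bottle_a_barcode in the frame of reader_window between -0.1 and -0.04 m and y of bottle_a_barcode in the frame of reader_window between -0.025 and 0.025 m and z of bottle_a_barcode in the frame of reader_window between -0.025 and 0.025 m and x of bottle_a_centre in the frame of reader_window below -0.069 m and angle between the x axis of bottle_a_centre and the x axis of reader_window, either way round below 0.4 rad and angle between bottle_a_centre's own z axis and vertical below 0.15 rad and height (world z) of bottle_a_centre above 0.095 m and contact force between bottle_a and the fingers above 1 N and contact force between bottle_a and reader below 0.1 N and linear speed of bottle_a below 0.03 m/s) or (((horizontal distance between bottle_a_centre and well_left below 0.008 m or horizontal distance between bottle_a_centre and well_right below 0.008 m) and height (world z) of bottle_a_centre below 0.082 m and angle between bottle_a_centre's own z axis and vertical below 0.1 rad and contact force between bottle_a and the fingers below 0.05 N and contact force between bottle_a and anything else below 2.7 N and linear speed of bottle_a below 0.02 m/s) and x of bottle_b_barcode in the frame of reader_window between -0.1 and -0.04 m and y of bottle_b_barcode in the frame of reader_window between -0.025 and 0.025 m and z of bottle_b_barcode in the frame of reader_window between -0.025 and 0.025 m and x of bottle_b_centre in the frame of reader_window below -0.069 m and angle between the x axis of bottle_b_centre and the x axis of reader_window, either way round below 0.4 rad and angle between bottle_b_centre's own z axis and vertical below 0.15 rad and height (world z) of bottle_b_centre above 0.095 m and contact force between bottle_b and the fingers above 1 N and contact force between bottle_b and reader below 0.1 N and linear speed of bottle_b below 0.03 m/s))); the arm keeps its last pose, push and grip.
It fails at once if a reagent bottle is tipped by more than 0.4 rad (angle between any of bottle_a_centre, bottle_b_centre's own z axis and vertical above 0.4 rad).
It fails at once if the reader is bumped (more than 3 N) (contact force between reader and anything else above 3 N).
It fails at once if a bystander is shifted by more than 20 mm (distance of any of amber_bottle, sticky_pad, stapler, tape_roll, bench_timer from where it was at the start of the episode above 0.02 m).
It also fails if it takes over 58 s, if anything falls off the work surface, if the arm or the gripper's body presses on something with over 40 N, if the wrist force passes 120 N, or if a joint passes its speed limit or range.

## Working session

There is one attempt and no reset: what is moved stays moved. The work goes in short steps, Python scripts to look and compute and a shell command to move; the robot and the scene stay as the last step left them, time stands still between calls to the robot, and variables do not carry over. Pictures are saved under pics/ and viewed, and the job is handed in when it is done.

```bash
mkdir -p pics; python3 - <<'E'
from workcell import *
import cv2,json
print(state(),hold_point_z)
for n in("scene","top"):
    f=grab_frame(n);cv2.imwrite(f"pics/{n}0.png",f["frame"][:,:,::-1]);f.pop("frame");print(n,f)
E
```

```text
{'time_s': 0.0, 'qpos': array([-6.68088570e+01,  1.83516235e+01,  8.97057677e+01,  1.18504645e-04,
        7.20427751e+01, -1.14548867e+00]), 'qvel': array([ 0.03679778,  0.00345533,  0.03952523,  0.03938253, -0.05612758,
       -0.02399504]), 'effort': array([-2.47981377e-03, -4.12464809e+01, -2.31975585e+01,  7.25321355e-02,
        4.56847355e-02, -1.60244390e-04]), 'ee_pos': array([ 236.76610331, -523.44830228,  213.12477232]), 'ee_rot': array([-1.79899856e+02, -2.11509191e-03,  2.43365932e+01]), 'force': array([0.86837344, 0.06021699, 1.1729226 ]), 'torque': array([-0.02542034,  0.0259777 ,  0.00656068]), 'gripper_width': 91.08413210659086} -18.8
scene {'fx': 431.01341319416116, 'fy': 431.01341319416116, 'cx': 275.98247623595523, 'cy': 208.00414320018695, 'k1': -0.06026738879056186, 'view': array([[-7.50509993e-01, -6.60762632e-01,  1.12913463e-02,
         3.34141139e+02],
       [-5.12174614e-01,  5.70773023e-01, -6.41790715e-01,
         3.17844719e+02],
       [ 4.17626526e-01, -4.87453486e-01, -7.66796703e-01,
         1.19419119e+03],
       [ 0.00000000e+00,  0.00000000e+00,  0.00000000e+00,
         1.00000000e+00]])}
top {'fx': 438.11416531207664, 'fy': 438.11416531207664, 'cx': 283.51766535522705, 'cy': 205.54536176632024, 'k1': 0.023366534623111376, 'view': array([[-2.27955044e-02, -9.99727787e-01,  4.97162706e-03,
        -2.54313485e+00],
       [-9.80316255e-01,  2.13768266e-02, -1.96272952e-01,
         4.90295465e+02],
       [ 1.96113247e-01, -9.34790776e-03, -9.80536695e-01,
         1.40603239e+03],
       [ 0.00000000e+00,  0.00000000e+00,  0.00000000e+00,
         1.00000000e+00]])}
```

View pics/scene0.png

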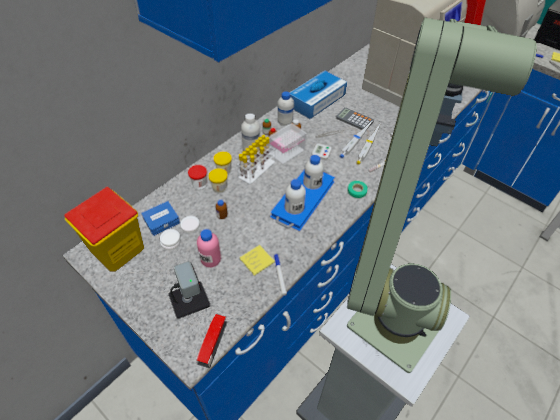

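View pics/top0.png

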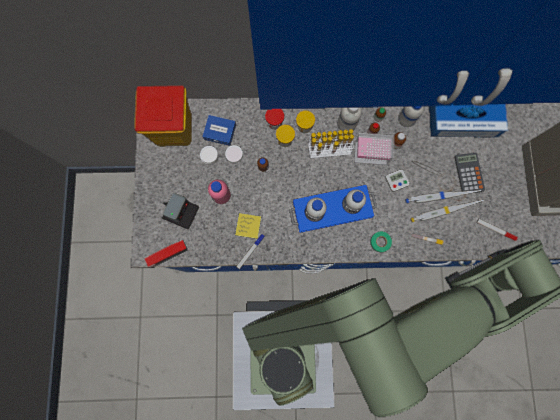

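```bash
python3 - <<'E'
import cv2,numpy as np
t=cv2.imread("pics/top0.png");s=cv2.imread("pics/scene0.png")
def c(i,x0,y0,x1,y1,k,n): cv2.imwrite(n,cv2.resize(i[y0:y1,x0:x1],None,fx=k,fy=k,interpolation=cv2.INTER_CUBIC))
c(t,285,175,385,240,8,"pics/t_tray.png")
c(t,140,170,240,270,6,"pics/t_reader.png")
c(s,260,145,345,235,6,"pics/s_tray.png")
c(s,150,220,235,370,4,"pics/s_reader.png")
E
```

```text
(no output)
```

View pics/t_tray.png

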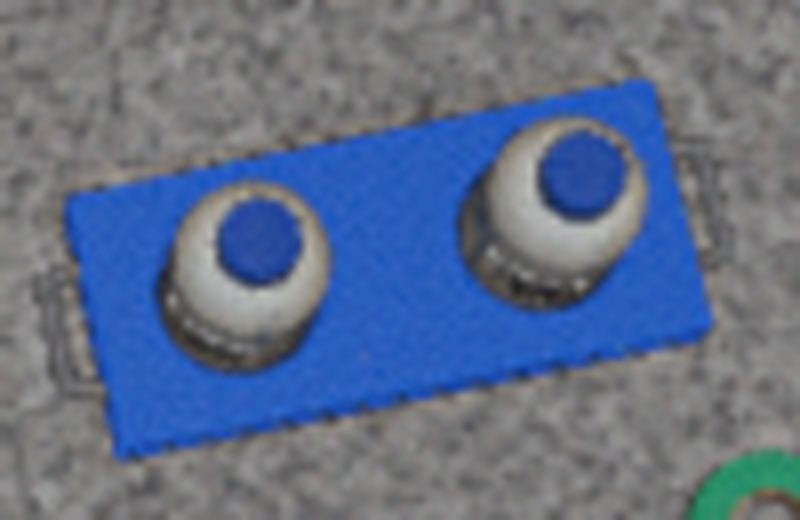

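View pics/t_reader.png

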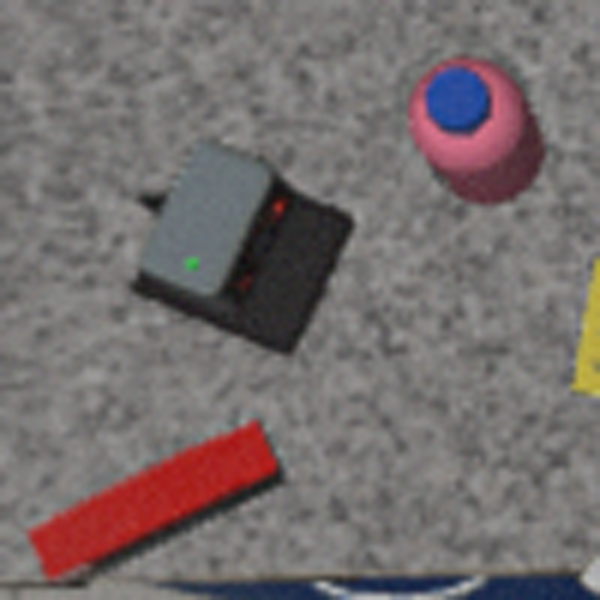

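View pics/s_tray.png

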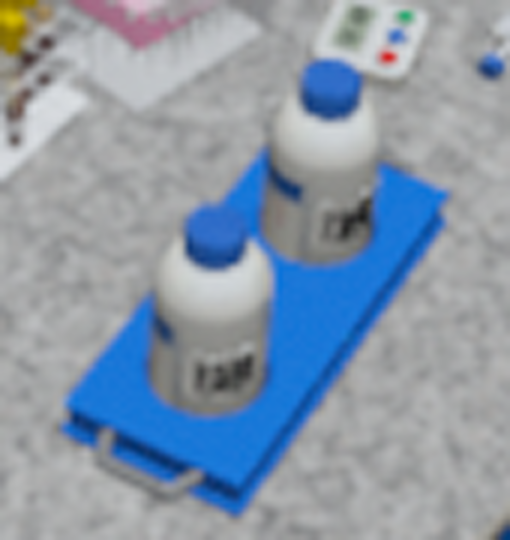

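View pics/s_reader.png

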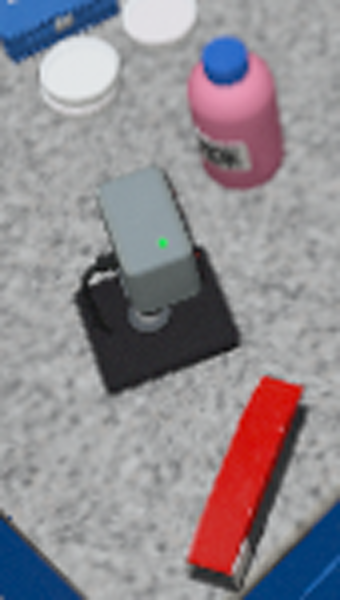

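```bash
cat > h.py <<'E'
import numpy as np,cv2
from workcell import *
def cal(n):
    f=grab_frame(n); return f
C={}
import pickle,os
if os.path.exists("cal.pkl"): C=pickle.load(open("cal.pkl","rb"))
else:
    for n in("scene","top"): C[n]=grab_frame(n)
    pickle.dump(C,open("cal.pkl","wb"))
def ray(n,u,v):
    c=C[n];K=np.array([[c["fx"],0,c["cx"]],[0,c["fy"],c["cy"]],[0,0,1.]])
    p=cv2.undistortPoints(np.array([[[u,v]]],float),K,np.array([c["k1"],0,0,0.]))[0,0]
    V=c["view"];R=V[:3,:3];o=-R.T@V[:3,3];return o,R.T@np.array([p[0],p[1],1])
def at(n,u,v,z):
    o,d=ray(n,u,v);return o+d*(z-o[2])/d[2]
def proj(n,P):
    c=C[n];K=np.array([[c["fx"],0,c["cx"]],[0,c["fy"],c["cy"]],[0,0,1.]])
    V=c["view"];r=cv2.Rodrigues(V[:3,:3])[0]
    return cv2.projectPoints(np.array(P,float).reshape(-1,1,3),r,V[:3,3],K,np.array([c["k1"],0,0,0.]))[0][:,0]
E
python3 - <<'E'
from h import *
np.set_printoptions(precision=1,suppress=True)
q=[np.array(at("top",u/8+285,v/8+175,30)) for u,v in[(68,197),(650,80),(712,330),(118,458)]]
print("tray",*q,sum(q)/4)
for a,b in((0,1),(3,2),(0,3),(1,2)):
    d=q[b]-q[a];print(np.linalg.norm(d),np.degrees(np.arctan2(d[1],d[0])))
print("caps top",at("top",317.5,205.25,143),at("top",357.9,196.75,143))
print("caps scene",at("scene",296.3,182,143),at("scene",315.3,158,143))
print("bars scene z58",at("scene",297,207.5,58),at("scene",317.8,180.8,58))
print("bars top z58",at("top",311.9,216.9,58),at("top",351.9,210.6,58))
q=[np.array(at("top",u/6+140,v/6+170,141)) for u,v in[(207,143),(277,172),(220,297),(138,270)]]
print("head",*q,sum(q)/4)
for a,b in((0,1),(3,2),(0,3),(1,2)):
    d=q[b]-q[a];print(np.linalg.norm(d),np.degrees(np.arctan2(d[1],d[0])))
q=[np.array(at("top",u/6+140,v/6+170,14)) for u,v in[(352,217),(290,352),(135,290)]]
print("foot",*q)
for a,b in((0,1),(1,2)):
    d=q[b]-q[a];print(np.linalg.norm(d),np.degrees(np.arctan2(d[1],d[0])))
print("amber",at("top",262.5,163,70),"pad",at("top",248.5,225,10),"stapler ends",at("top",140+260/6,170+430/6,42),at("top",140+35/6,170+550/6,42),"tape",at("top",381.5,241.5,19),"timer",at("top",398,180,18),"pink cap",at("top",140+458/6,170+100/6,135))
E
```

```text
tray [513.5 -47.8  30. ] [ 558.8 -296.1   30. ] [ 450.7 -315.6   30. ] [402.2 -65.5  30. ] [ 481.3 -181.3   30. ]
252.47103330916144 -79.64537685487159
254.7614024549693 -79.02037977285208
112.68814332586636 -170.94196765774657
109.8806859751948 -169.78860399478444
caps top [ 469.9 -118.   143. ] [ 494.1 -244.8  143. ]
caps scene [ 467.3 -118.1  143. ] [ 489.9 -242.9  143. ]
bars scene z58 [442.2 -97.6  58. ] [ 465.  -235.9   58. ]
bars top z58 [ 448.2 -105.7   58. ] [ 466.4 -238.    58. ]
head [516.2 325.9 141. ] [500.  289.4 141. ] [435.  317.1 141. ] [450.  359.4 141. ] [475.3 323.  141. ]
39.92710109808864 -113.91288389418845
44.87375403322208 -109.53237743925749
74.2067051159802 153.11804100605093
70.68632613282286 156.87491721037296
foot [501.2 274.1  14. ] [424.9 307.5  14. ] [462. 395.  14.]
83.30416666020052 156.35898416519439
95.00166919911747 66.990492479389
amber [632.   53.5  70. ] pad [433.4 105.9  10. ] stapler ends [378.  317.1  42. ] [315.8 436.5  42. ] tape [ 366.7 -337.5   19. ] timer [ 577.  -408.4   18. ] pink cap [537.9 197.  135. ]
```

```bash
python3 - <<'E'
from h import *
print("cam",[-(C[n]["view"][:3,:3].T@C[n]["view"][:3,3]) for n in C])
k=7
def sticker(c,yaw):
    a=np.radians(yaw)+np.linspace(-22.5/32,22.5/32,7)
    P=[(c[0]+32*np.cos(t),c[1]+32*np.sin(t),8+33) for t in a]+[(c[0]+32*np.cos(t),c[1]+32*np.sin(t),8+67) for t in a[::-1]]
    return np.array(P)
W=[((468.7,-117.8),(140,150,160)),((492.5,-244.6),(140,150,160))]
rows=[]
for n,box in(("scene",(260,145,345,235)),("top",(285,175,385,240))):
    g=C[n]["frame"][:,:,::-1].copy()
    for c,ys in W:
        u0,v0=proj(n,[(c[0],c[1],70)])[0].astype(int)
        r=[]
        for y in ys:
            m=cv2.resize(g[v0-22:v0+22,u0-19:u0+19],None,fx=k,fy=k,interpolation=cv2.INTER_CUBIC)
            def T(p): return np.round(((p-[u0-19,v0-22])+.5)*k).astype(int)
            cv2.polylines(m,[T(proj(n,sticker(c,y)))],True,(0,255,0),1)
            th=np.linspace(0,6.3,40)
            cv2.polylines(m,[T(proj(n,[(c[0]+17.5*np.cos(t),c[1]+17.5*np.sin(t),143) for t in th]))],True,(0,0,255),1)
            r.append(m)
        rows.append(np.hstack(r))
cv2.imwrite("pics/fit_s.png",np.vstack(rows[:2])[:600]);cv2.imwrite("pics/fit_t.png",np.vstack(rows[2:])[:600])
E
```

```text
cam [array([ -85.15765695,  621.48344468, 1115.91875241]), array([2.04845064e+02, 1.20057425e-01, 1.47491074e+03])]
```

View pics/fit_s.png

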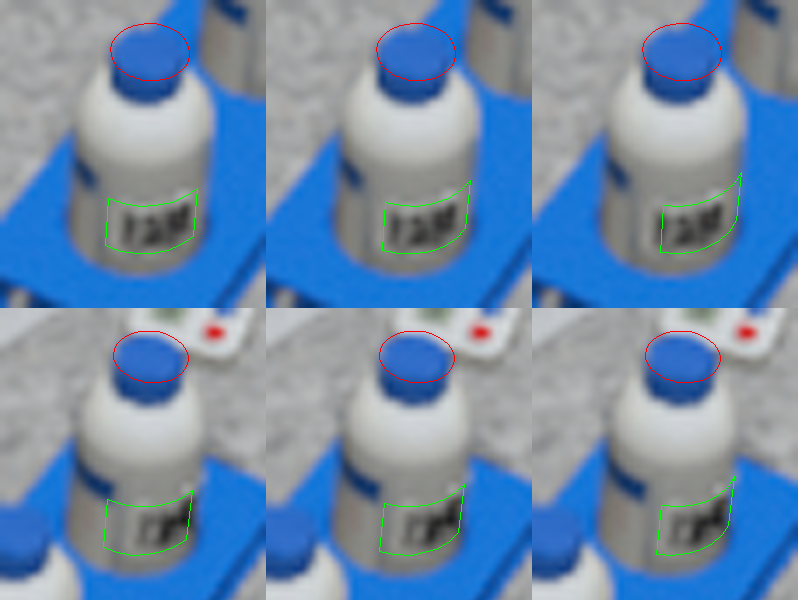

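View pics/fit_t.png

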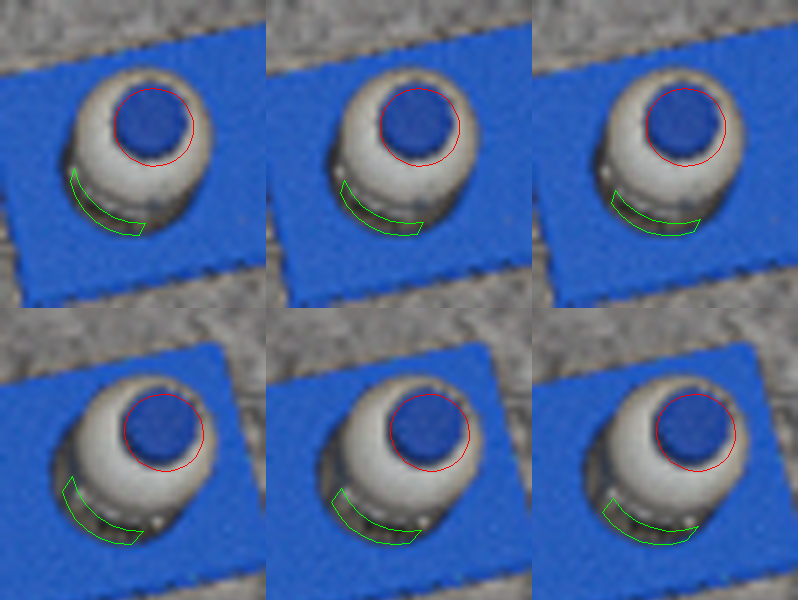

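```bash
python3 -m creep '[[0,0,0,0,0,0,-9.5],[0,0,0,0,0,0,-9.5],[0,0,0,0,0,0,-9.5],[0,0,0,0,0,0,-9.5]]' 30; python3 -m creep '[[0,0,0,0,0,0,-9.5],[0,0,0,0,0,0,-9.5],[0,0,0,0,0,0,-9.5],[0,0,0,0,0,0,-9.5]]'
python3 -m creep '[[0,22.6,30.3,0,0,0,0],[0,22.6,30.3,0,0,0,0],[0,22.6,30.3,0,0,0,0],[0,22.6,30.3,0,0,0,0],[0,22.6,30.3,0,0,0,0]]'
python3 -m creep '[[0,22.6,30.3,0,0,0,0],[0,22.6,30.3,0,0,0,0],[0,22.6,30.3,0,0,0,0],[0,22.6,30.3,0,0,0,0],[0,22.6,30.3,0,0,0,0]]'
python3 -m creep '[[0,0,0,0,0,0,0]]'
```

```text
time_s: 0.7
ee_pos: [236.9, -523.8, 213.7]
ee_rot: [-180.0, -0.0, 62.7]
force: [-0.7, 0.5, 1.0]
gripper_width: 91.5
time_s: 1.2
ee_pos: [236.9, -523.8, 213.7]
ee_rot: [-180.0, -0.0, 100.7]
force: [-0.5, -0.1, -0.3]
gripper_width: 91.2
time_s: 1.82
ee_pos: [366.4, -384.5, 213.8]
ee_rot: [-180.0, -0.0, 100.3]
force: [0.3, -0.3, -0.9]
gripper_width: 91.4
time_s: 2.45
ee_pos: [495.2, -246.2, 213.8]
ee_rot: [-180.0, -0.0, 100.3]
force: [1.1, -0.6, 0.9]
gripper_width: 91.3
time_s: 2.58
ee_pos: [495.7, -245.5, 213.6]
ee_rot: [-180.0, -0.0, 100.5]
force: [-0.0, -0.3, 0.9]
gripper_width: 91.2
```

```bash
python3 -m creep '[[0,0.5,-2.5,20,0,0,0],[0,0,0,0,0,0,0]]'; python3 - <<'E'
from h import *
for n in("scene","top"):
    f=grab_frame(n)["frame"][:,:,::-1]
    u,v=proj(n,[(480,-200,120)])[0].astype(int)
    cv2.imwrite(f"pics/{n}1.png",cv2.resize(f[v-75:v+75,u-90:u+90],None,fx=4,fy=4,interpolation=cv2.INTER_CUBIC))
E
```

```text
time_s: 2.82
ee_pos: [490.3, -247.2, 192.6]
ee_rot: [-179.8, -0.1, 100.3]
force: [0.6, 0.1, -0.2]
gripper_width: 91.0
```

View pics/scene1.png

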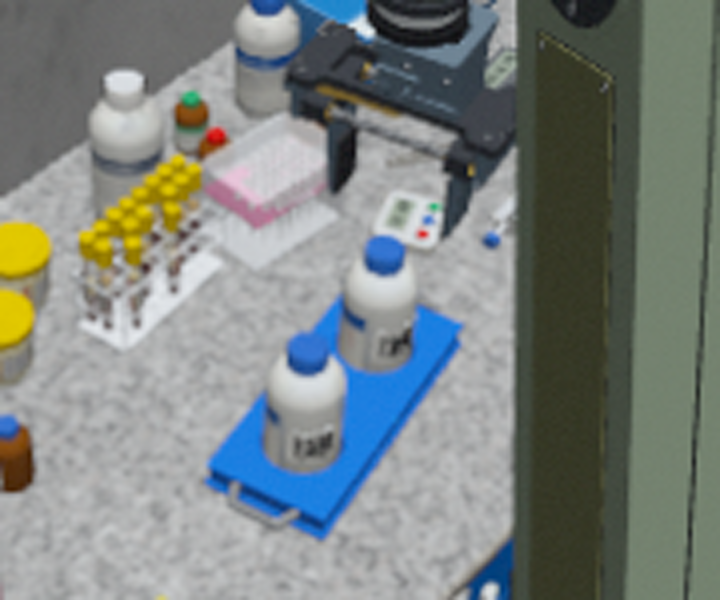

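View pics/top1.png

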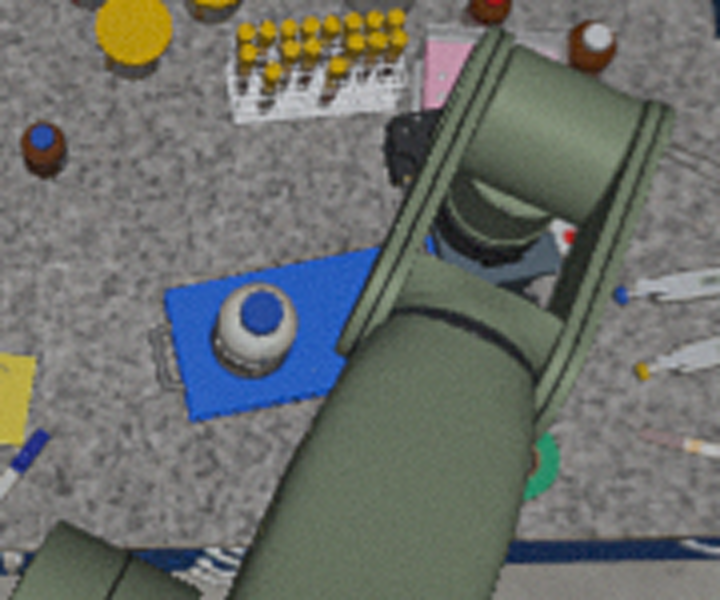

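```bash
python3 -m creep '[[0,0,0,0,0,0,0],[0,0,0,0,0,0,0],[0,0,0,0,0,0,0]]'; python3 -c "
from workcell import *
s=state();print(s['ee_pos'],s['ee_rot'],s['qpos'],s['force'])"
```

```text
time_s: 3.3
ee_pos: [492.0, -247.3, 194.3]
ee_rot: [180.0, 0.0, 100.3]
force: [0.3, 0.3, -0.1]
gripper_width: 91.4
[ 492.04729403 -247.27596053  194.26277072] [1.79975115e+02 2.48695447e-02 1.00334464e+02] [-2.78756578e+01  1.68765259e+01  9.46855849e+01 -4.46188030e-03
  6.84029530e+01 -3.82084866e+01] [ 0.31431593  0.28481516 -0.14315985]
```

```bash
python3 -m creep '[[0,2,1.4,18,0,0,0],[0,0,0,25,0,0,0],[0,0,0,20,0,0,0],[0,0,0,20,0,0,0],[0,0,0,20,0,0,0]]';python3 -m creep '[[0,0,0,20,0,0,0],[0,0,0,0,0,0,0],[0,0,0,0,0,0,0]]'; python3 - <<'E'
from h import *
for n in("scene","top"):
    f=grab_frame(n)["frame"][:,:,::-1]
    u,v=proj(n,[(480,-200,120)])[0].astype(int)
    cv2.imwrite(f"pics/{n}2.png",cv2.resize(f[v-75:v+75,u-90:u+90],None,fx=4,fy=4,interpolation=cv2.INTER_CUBIC))
E
```

```text
time_s: 3.92
ee_pos: [493.1, -245.0, 90.5]
ee_rot: [180.0, 0.0, 100.3]
force: [0.4, -0.3, -0.0]
gripper_width: 91.0
time_s: 4.3
ee_pos: [493.5, -245.2, 71.7]
ee_rot: [179.9, 0.1, 100.3]
force: [-0.8, 0.8, -0.5]
gripper_width: 91.2
```

View pics/scene2.png

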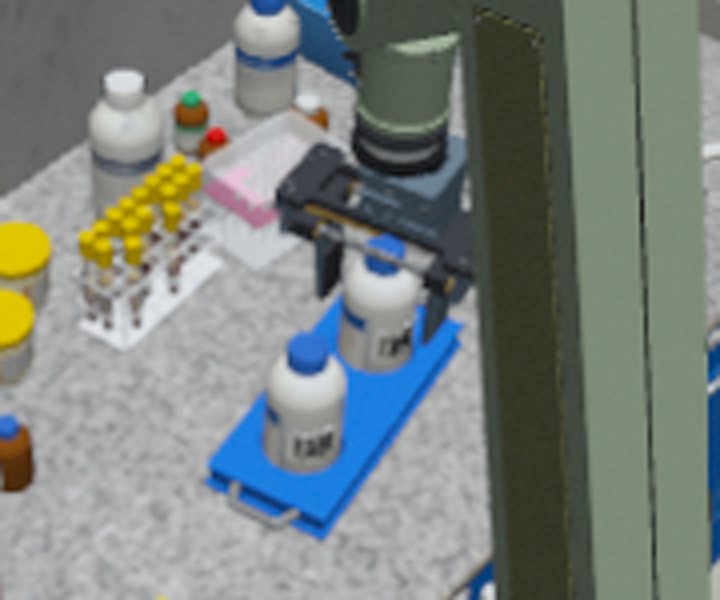

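The scene picture shows the jaws around the far (right) bottle, fingers at about (325,270) and (437,310), with clearance on both sides. Now I'll close gently.

```bash
python3 -m creep '[[1,0,0,0,0,0,0],[1,0,0,0,0,0,0],[1,0,0,0,0,0,0],[1,0,0,0,0,0,0]]' 8;python3 -m creep '[[1,0,0,0,0,0,0],[1,0,0,0,0,0,0],[1,0,0,0,0,0,0]]' 8
```

```text
time_s: 4.9
ee_pos: [493.8, -245.1, 71.4]
ee_rot: [179.9, 0.1, 100.3]
force: [1.6, -0.0, 1.5]
gripper_width: 63.8
time_s: 5.28
ee_pos: [493.7, -245.1, 71.4]
ee_rot: [179.9, 0.1, 100.3]
force: [2.4, 1.1, 3.2]
gripper_width: 63.9
```

```bash
python3 -m creep '[[1,0,0,0,0,0,0],[1,0,0,0,0,0,0],[1,0,0,-5,0,0,0],[1,0,0,-5,0,0,0]]' 30;python3 -m creep '[[1,0,0,-12,0,0,0],[1,0,0,-15,0,0,0],[1,0,0,-15,0,0,0],[1,0,0,0,0,0,0]]';for i in 1 2 3; do python3 -m creep '[[1,0,0,0,0,0,0],[1,0,0,0,0,0,0]]';done
```

```text
time_s: 5.78
ee_pos: [492.6, -244.6, 80.4]
ee_rot: [-179.9, -0.1, 100.3]
force: [3.9, 1.1, -4.4]
gripper_width: 63.7
time_s: 6.28
ee_pos: [493.3, -245.4, 124.7]
ee_rot: [179.9, 0.1, 100.3]
force: [0.0, 0.0, -1.8]
gripper_width: 63.9
time_s: 6.52
ee_pos: [492.4, -244.7, 122.4]
ee_rot: [-179.9, -0.0, 100.3]
force: [0.0, -0.3, -1.9]
gripper_width: 63.7
time_s: 6.78
ee_pos: [492.8, -244.9, 122.7]
ee_rot: [-180.0, -0.0, 100.3]
force: [-0.7, -0.5, -1.4]
gripper_width: 63.9
time_s: 7.02
ee_pos: [493.0, -244.9, 122.9]
ee_rot: [-180.0, 0.0, 100.3]
force: [-0.9, -0.4, -1.7]
gripper_width: 64.1
```

```bash
python3 - <<'E'
from h import *
s=state();print(s['ee_pos'],s['force'])
f=grab_frame("scene")["frame"][:,:,::-1]
u,v=proj("scene",[(480,-200,120)])[0].astype(int)
cv2.imwrite("pics/scene3.png",cv2.resize(f[v-75:v+75,u-90:u+90],None,fx=4,fy=4,interpolation=cv2.INTER_CUBIC))
E
```

```text
[ 492.9632853  -244.94461477  122.92386405] [-0.88166427 -0.37507017 -1.66961394]
```

View pics/scene3.png

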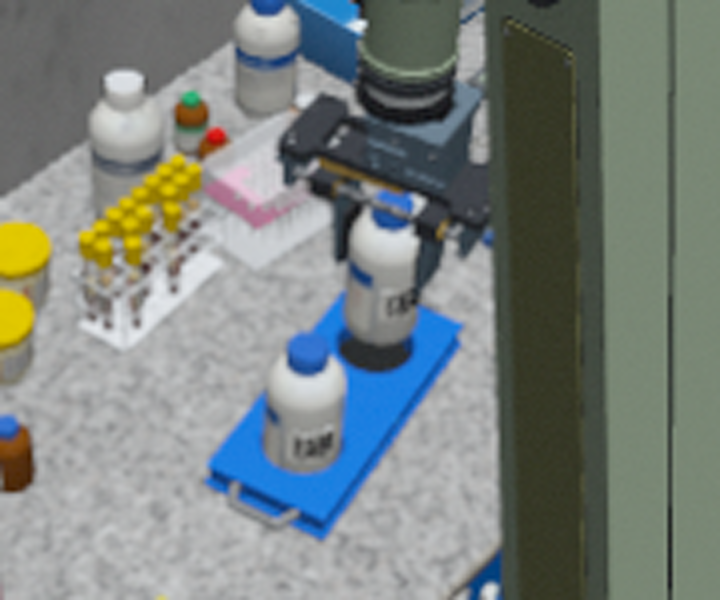

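The bottle hangs clear of its well (dark hole visible at (377,350)). The force is about −1.7 N, so this is the light one. I'll set it back and move on to the other.

```bash
python3 -m creep '[[1,0,0,12,0,0,0],[1,0,0,12,0,0,0],[1,0,0,12,0,0,0],[1,0,0,8,0,0,0],[1,0,0,5,0,0,0]]';python3 -m creep '[[1,0,0,2,0,0,0],[1,0,0,0,0,0,0],[1,0,0,0,0,0,0]]'
```

```text
time_s: 7.7
ee_pos: [492.8, -244.9, 73.3]
ee_rot: [-180.0, -0.0, 100.3]
force: [-0.6, -0.1, -1.1]
gripper_width: 63.6
time_s: 8.07
ee_pos: [493.0, -245.0, 72.2]
ee_rot: [180.0, 0.0, 100.3]
force: [0.8, -0.0, -1.7]
gripper_width: 63.8
```

```bash
python3 -m creep '[[1,0,0,1,0,0,0],[1,0,0,0,0,0,0],[1,0,0,0,0,0,0]]';python3 -m creep '[[0,0,0,0,0,0,0],[0,0,0,0,0,0,0],[0,0,0,0,0,0,0],[0,0,0,0,0,0,0]]'
```

```text
time_s: 8.45
ee_pos: [493.1, -245.0, 71.3]
ee_rot: [180.0, 0.0, 100.3]
force: [0.8, 0.1, 1.8]
gripper_width: 63.9
time_s: 8.95
ee_pos: [493.0, -244.9, 70.9]
ee_rot: [-180.0, 0.0, 100.3]
force: [-0.2, -0.6, 0.6]
gripper_width: 90.9
```

```bash
python3 -m creep '[[0,0,0,-20,0,0,0],[0,0,0,-35,0,0,0],[0,0,0,-35,0,0,0],[0,0,0,-35,0,0,0],[0,0,0,0,0,0,0]]';python3 -m creep '[[0,32.5,0,0,0,0,0],[0,32.5,-0.5,0,0,0,0],[0,32.5,0,0,0,0,0],[0,32,0,0,0,0,0],[0,0,0,0,0,0,0]]'
python3 -m creep '[[0,0,0,0,0,0,0],[0,0,0,0,0,0,0]]'
python3 - <<'E'
from h import *
s=state();print(s['ee_pos'],s['force'])
f=grab_frame("scene")["frame"][:,:,::-1]
u,v=proj("scene",[(480,-200,120)])[0].astype(int)
cv2.imwrite("pics/scene4.png",cv2.resize(f[v-75:v+75,u-90:u+90],None,fx=4,fy=4,interpolation=cv2.INTER_CUBIC))
f=grab_frame("top")["frame"][:,:,::-1]
u,v=proj("top",[(480,-200,120)])[0].astype(int)
cv2.imwrite("pics/top4.png",cv2.resize(f[v-75:v+75,u-90:u+90],None,fx=4,fy=4,interpolation=cv2.INTER_CUBIC))
E
```

```text
time_s: 9.57
ee_pos: [494.5, -245.8, 198.9]
ee_rot: [179.7, 0.2, 100.3]
force: [-0.4, -0.3, -0.5]
gripper_width: 91.1
time_s: 10.2
ee_pos: [468.1, -116.1, 194.9]
ee_rot: [-179.9, -0.1, 100.5]
force: [0.2, -0.1, -0.4]
gripper_width: 91.1
time_s: 10.45
ee_pos: [469.4, -118.5, 195.6]
ee_rot: [-180.0, 0.0, 100.3]
force: [-0.3, 0.2, -0.6]
gripper_width: 91.1
[ 469.38568931 -118.47630642  195.60977239] [-0.27308172  0.24212808 -0.63494312]
```

View pics/scene4.png

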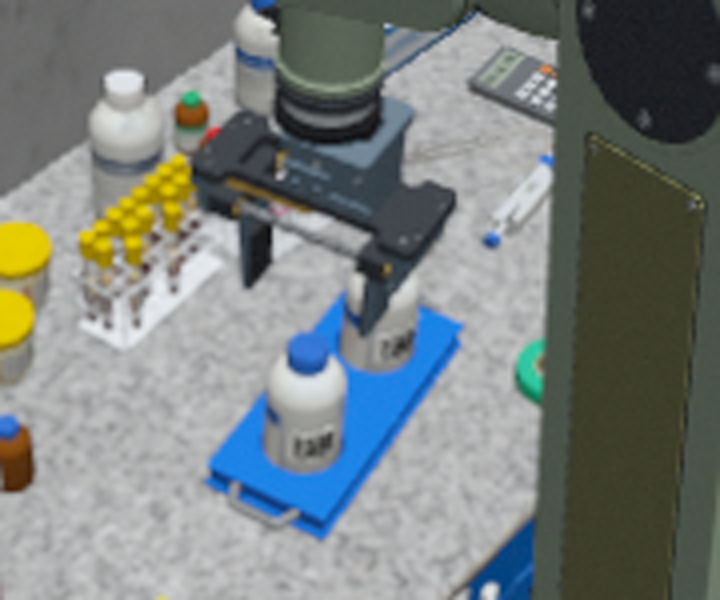

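View pics/top4.png

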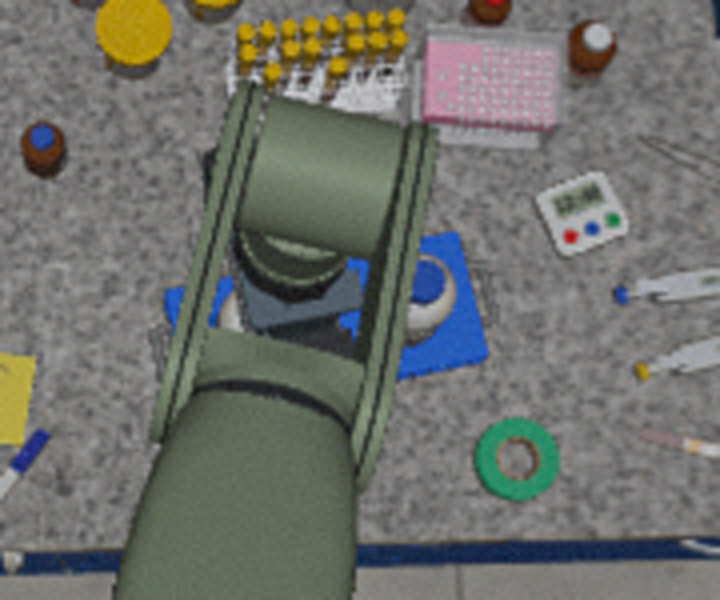

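The light bottle stands back in the right well, and the gripper is above the left one. Descending.

```bash
python3 -m creep '[[0,0.7,-0.5,24,0,0,0],[0,0,0,25,0,0,0],[0,0,0,25,0,0,0],[0,0,0,25,0,0,0],[0,0,0,15,0,0,0]]';python3 -m creep '[[0,0,0,10,0,0,0],[0,0,0,0,0,0,0],[0,0,0,0,0,0,0]]'
python3 -m creep '[[1,0,0,0,0,0,0],[1,0,0,0,0,0,0],[1,0,0,0,0,0,0],[1,0,0,0,0,0,0]]' 8;python3 -m creep '[[1,0,0,0,0,0,0],[1,0,0,0,0,0,0],[1,0,0,0,0,0,0]]' 8
```

```text
time_s: 11.18
ee_pos: [468.2, -117.4, 80.7]
ee_rot: [-179.9, -0.0, 100.3]
force: [0.5, -0.3, -0.2]
gripper_width: 91.2
time_s: 11.55
ee_pos: [469.2, -117.3, 72.5]
ee_rot: [179.9, 0.0, 100.3]
force: [-0.4, 0.1, -0.0]
gripper_width: 91.3
time_s: 12.05
ee_pos: [470.6, -117.2, 72.8]
ee_rot: [179.8, 0.1, 100.3]
force: [4.4, 1.0, 2.8]
gripper_width: 63.9
time_s: 12.42
ee_pos: [470.5, -117.2, 72.7]
ee_rot: [179.8, 0.1, 100.3]
force: [4.3, 1.9, 4.3]
gripper_width: 63.9
```

```bash
python3 -m creep '[[1,0,1.3,0,0,0,0],[1,0,0,0,0,0,0],[1,0,0,-4,0,0,0],[1,0,0,-6,0,0,0]]' 40;python3 -m creep '[[1,0,0,-12,0,0,0],[1,0,0,-15,0,0,0],[1,0,0,-15,0,0,0],[1,0,0,0,0,0,0]]';for i in 1 2 3; do python3 -m creep '[[1,0,0,0,0,0,0],[1,0,0,0,0,0,0]]';done
```

```text
time_s: 12.92
ee_pos: [469.1, -116.5, 81.1]
ee_rot: [-179.9, -0.1, 100.3]
force: [3.4, 1.3, -7.0]
gripper_width: 63.3
time_s: 13.42
ee_pos: [468.9, -116.9, 124.9]
ee_rot: [-179.9, 0.0, 100.4]
force: [0.3, 0.7, -4.2]
gripper_width: 63.5
time_s: 13.68
ee_pos: [468.9, -116.6, 123.2]
ee_rot: [-179.9, -0.0, 100.3]
force: [0.6, 0.6, -4.9]
gripper_width: 63.5
time_s: 13.92
ee_pos: [469.7, -116.8, 123.7]
ee_rot: [-180.0, -0.0, 100.3]
force: [0.5, 0.2, -4.3]
gripper_width: 63.6
time_s: 14.18
ee_pos: [469.9, -116.8, 123.9]
ee_rot: [-180.0, 0.0, 100.3]
force: [-0.1, 0.9, -4.1]
gripper_width: 63.5
```

```bash
python3 - <<'E'
from h import *
s=state();print(s['ee_pos'],s['force'],s['qpos'])
f=grab_frame("scene")["frame"][:,:,::-1]
u,v=proj("scene",[(480,-200,120)])[0].astype(int)
cv2.imwrite("pics/scene5.png",cv2.resize(f[v-75:v+75,u-90:u+90],None,fx=4,fy=4,interpolation=cv2.INTER_CUBIC))
E
```

```text
[ 469.87350125 -116.80817575  123.92837974] [-0.09129259  0.86017764 -4.11273702] [-1.53174680e+01  1.48295376e+01  1.08950065e+02 -6.91379729e-03
  5.62239154e+01 -2.56536266e+01]
```

View pics/scene5.png

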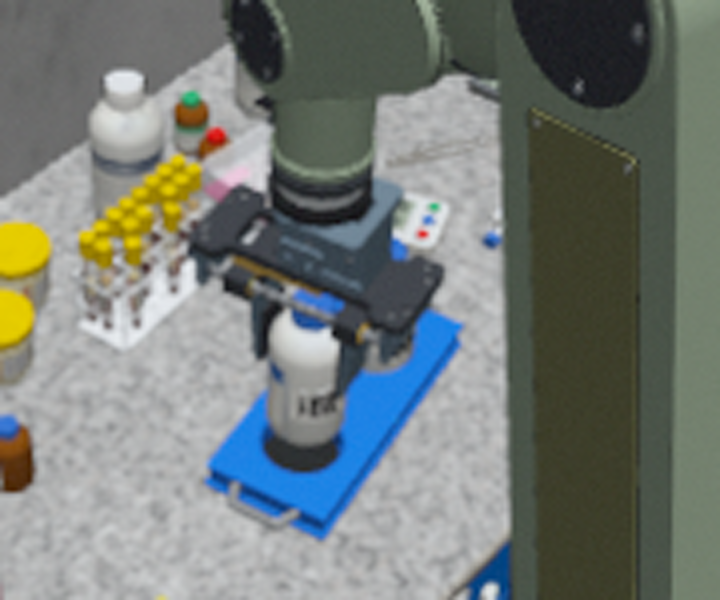

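Lifting force is about −4.2 N, so this one is the heavy bottle, against 1.7 N for the other. First I'll refine the barcode yaw from this view.

```bash
python3 - <<'E'
from h import *
n="scene";g=grab_frame(n)["frame"][:,:,::-1].copy();k=7
c=(469.5,-117);b=59.3;r=[]
for yaw in(137,145,153):
    u0,v0=proj(n,[(c[0],c[1],b+60)])[0].astype(int)
    a=np.radians(yaw)+np.linspace(-22.5/32,22.5/32,7)
    P=[(c[0]+32*np.cos(t),c[1]+32*np.sin(t),b+33) for t in a]+[(c[0]+32*np.cos(t),c[1]+32*np.sin(t),b+67) for t in a[::-1]]
    m=cv2.resize(g[v0-22:v0+22,u0-19:u0+19],None,fx=k,fy=k,interpolation=cv2.INTER_CUBIC)
    cv2.polylines(m,[np.round((proj(n,P)-[u0-19,v0-22]+.5)*k).astype(int)],True,(0,255,0),1);r.append(m)
cv2.imwrite("pics/fit5.png",np.hstack(r))
E
```

```text
(no output)
```

View pics/fit5.png

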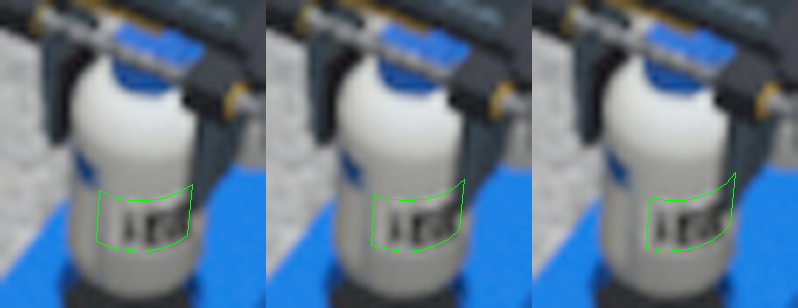

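```bash
python3 -m creep '[[1,0,0,0,0,0,5],[1,0,0,0,0,0,10],[1,0,0,0,0,0,10],[1,0,0,0,0,0,10],[1,0,0,0,0,0,10]]'; python3 -m creep '[[1,0,0,0,0,0,10],[1,0,0,0,0,0,10],[1,0,0,0,0,0,10],[1,0,0,0,0,0,5],[1,0,0,0,0,0,0]]'; python3 -m creep '[[1,0,0,0,0,0,0]]'
```

```text
time_s: 14.9
ee_pos: [469.9, -116.8, 124.0]
ee_rot: [180.0, 0.0, 55.0]
force: [-0.1, 0.6, -4.4]
gripper_width: 63.4
time_s: 15.52
ee_pos: [469.9, -116.8, 124.0]
ee_rot: [180.0, -0.0, 20.4]
force: [-0.7, 0.8, -3.6]
gripper_width: 63.4
time_s: 15.65
ee_pos: [469.9, -116.8, 124.0]
ee_rot: [180.0, -0.0, 20.4]
force: [0.3, 0.1, -3.7]
gripper_width: 63.6
```

```bash
python3 -m creep '[[1,4.7,-20,0,0,0,0],[1,4.7,-35,0,0,0,0],[1,4.7,-35,0,0,0,0],[1,4.7,-35,0,0,0,0],[1,4.7,-35,0,0,0,0]]'; python3 -m creep '[[1,4.7,-35,0,0,0,0],[1,4.7,-35,0,0,0,0],[1,4.7,-30,0,0,0,0],[1,4.7,-20,0,0,0,0],[1,4.4,-11.4,0,0,0,0]]'; python3 -m creep '[[1,0,0,0,0,0,0],[1,0,0,0,0,0,0],[1,0,0,0,0,0,0],[1,0,0,0,0,0,0]]'
python3 - <<'E'
from h import *
for n in("scene","top"):
    f=grab_frame(n)["frame"][:,:,::-1]
    u,v=proj(n,[(450,230,100)])[0].astype(int);print(u,v)
    cv2.imwrite(f"pics/{n}6.png",cv2.resize(f[max(v-70,0):v+70,max(0,u-85):u+85],None,fx=4,fy=4,interpolation=cv2.INTER_CUBIC))
E
```

```text
time_s: 16.27
ee_pos: [436.1, 42.4, 124.1]
ee_rot: [180.0, -0.0, 20.4]
force: [0.9, 0.4, -3.7]
gripper_width: 63.4
time_s: 16.9
ee_pos: [412.3, 173.6, 124.0]
ee_rot: [180.0, -0.0, 20.4]
force: [0.2, 0.1, -3.9]
gripper_width: 63.6
time_s: 17.4
ee_pos: [412.5, 172.2, 124.0]
ee_rot: [180.0, -0.0, 20.3]
force: [-0.7, 0.6, -4.5]
gripper_width: 63.7
220 263
207 216
```

View pics/scene6.png

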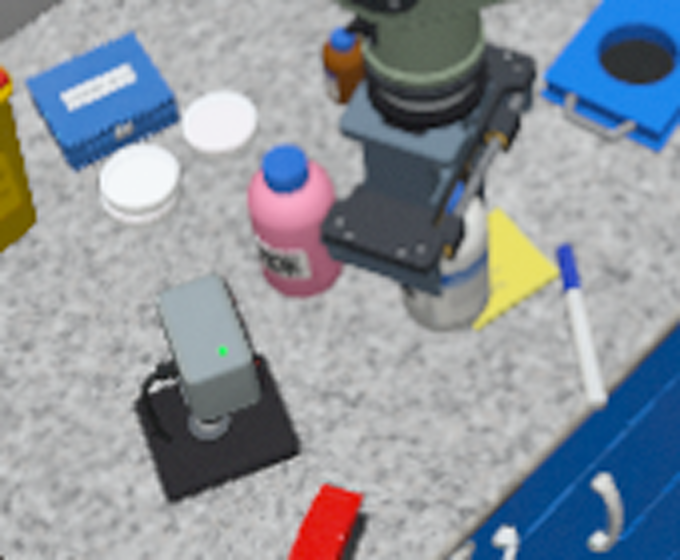

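View pics/top6.png

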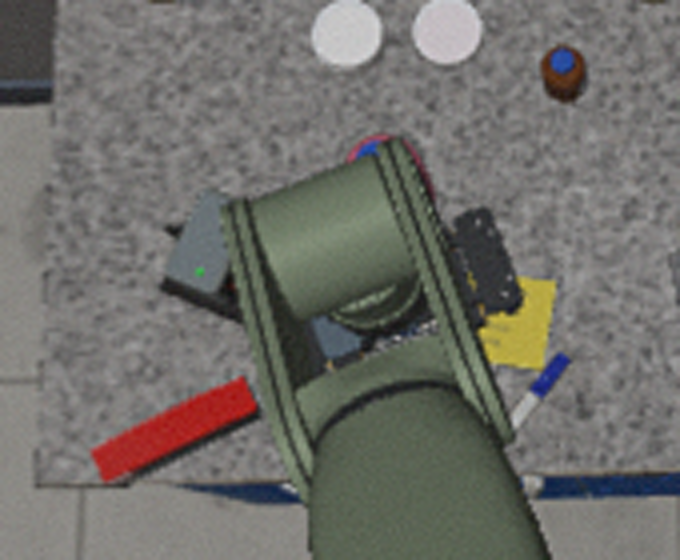

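```bash
python3 -m creep '[[1,5,-5,0,0,0,0],[1,7,-8,0,0,0,0],[1,7,-8,0,0,0,0],[1,5,-5,0,0,0,0],[1,3,-3,0,0,0,0]]'; python3 -m creep '[[1,0,0,0,0,0,0],[1,0,0,0,0,0,0],[1,0,0,0,0,0,0],[1,0,0,0,0,0,0]]'
python3 - <<'E'
from h import *
for n in("scene","top"):
    f=grab_frame(n)["frame"][:,:,::-1]
    u,v=proj(n,[(450,230,100)])[0].astype(int)
    cv2.imwrite(f"pics/{n}7.png",cv2.resize(f[max(v-50,0):v+50,max(0,u-65):u+65],None,fx=6,fy=6,interpolation=cv2.INTER_CUBIC))
    if n=="scene":
        t=f; u,v=proj(n,[(480,-180,60)])[0].astype(int)
        cv2.imwrite(f"pics/tray7.png",cv2.resize(f[v-45:v+45,u-60:u+60],None,fx=6,fy=6))
E
```

```text
time_s: 18.12
ee_pos: [427.8, 209.8, 123.8]
ee_rot: [180.0, 0.0, 20.4]
force: [-0.4, 0.9, -3.4]
gripper_width: 63.5
time_s: 18.62
ee_pos: [427.6, 209.0, 124.0]
ee_rot: [180.0, 0.0, 20.3]
force: [0.9, -0.3, -3.1]
gripper_width: 63.5
```

View pics/scene7.png

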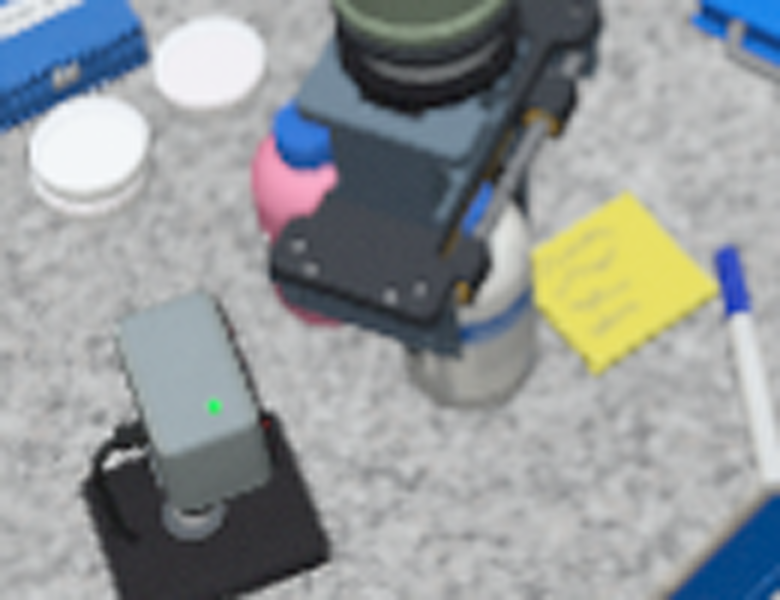

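View pics/top7.png

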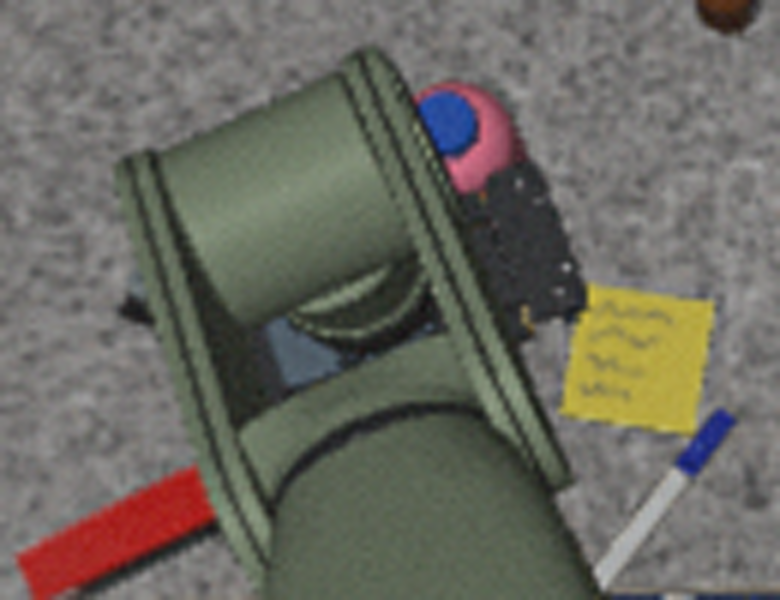

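View pics/tray7.png

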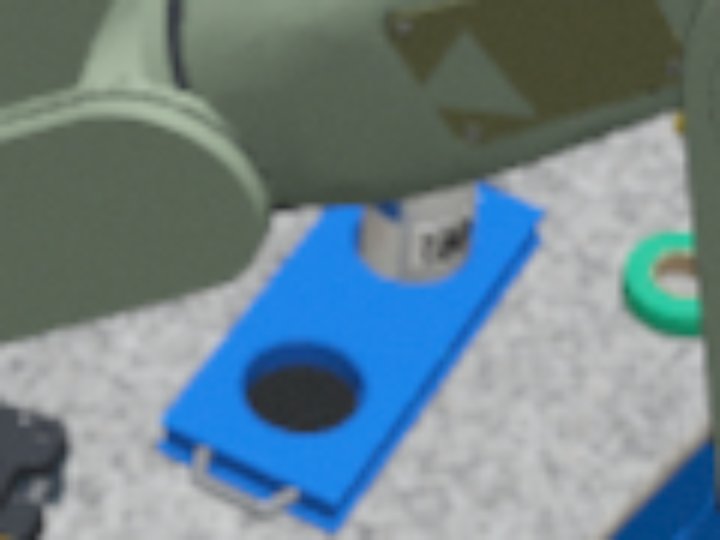

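```bash
python3 - <<'E'
from h import *
np.set_printoptions(precision=1,suppress=True)
for u,v in((212,292),(268,438)): print(at("scene",155+u/6,213+v/6,141))
g=grab_frame("scene")["frame"][:,:,::-1].copy();k=6
def T(P): return np.round((proj("scene",P)-[155,213]+.5)*k).astype(int)
m=cv2.resize(g[213:313,155:285],None,fx=k,fy=k,interpolation=cv2.INTER_CUBIC)
th=np.linspace(0,6.3,50);c=(427.7,209.2)
for z in(59.4,59.4+95): cv2.polylines(m,[T([(c[0]+32*np.cos(t),c[1]+32*np.sin(t),z) for t in th])],True,(0,255,0),1)
y=np.radians(66.7);x=np.array([np.cos(y),np.sin(y)]);l=np.array([-x[1],x[0]]);w=np.array([468,303])
hd=[w+l*39,w-l*39,w-l*39+x*48,w+l*39+x*48]
cv2.polylines(m,[T([(*p,141) for p in hd])],True,(0,0,255),1)
a=y+np.linspace(-.7,.7,9)
cv2.polylines(m,[T([(c[0]+32*np.cos(t),c[1]+32*np.sin(t),92.4) for t in a]+[(c[0]+32*np.cos(t),c[1]+32*np.sin(t),126.4) for t in a[::-1]])],True,(0,255,255),1)
cv2.imwrite("pics/fit8.png",m)
E
```

```text
[492.6 295.  141. ]
[419.1 328.2 141. ]
```

View pics/fit8.png

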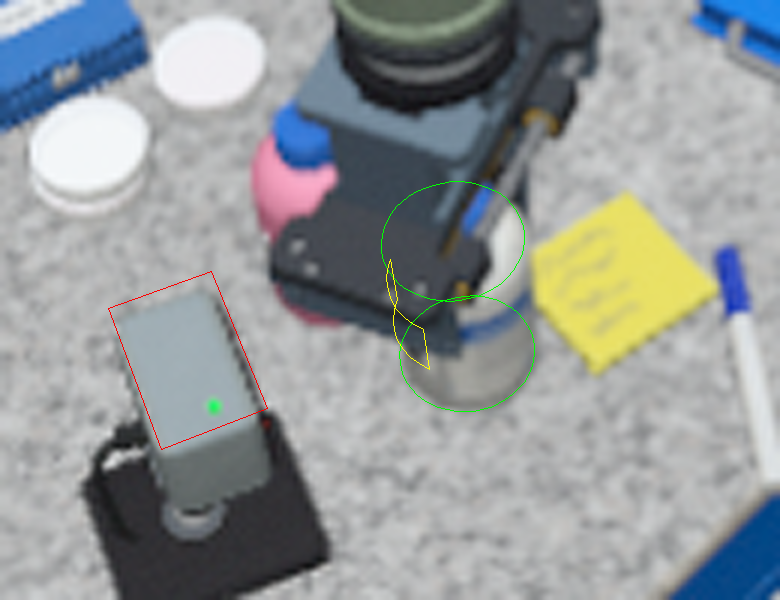

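```bash
python3 -m creep '[[1,0,0,0,0,0,0],[1,0,0,0,0,0,0]]' && python3 -c "
from workcell import *
s=state();print(s['ee_pos'],s['ee_rot'],abs(s['qvel']).max(),s['gripper_width']);print(job_done())"
```

```text
time_s: 19.02
ee_pos: [427.6, 209.2, 123.9]
ee_rot: [180.0, 0.0, 20.3]
force: [-0.7, -0.2, -4.2]
gripper_width: 63.7
[427.63844126 209.23527238 123.91663479] [1.79995174e+02 1.07431282e-03 2.03373015e+01] 0.06544452107865367 63.74520227023836
the job is handed in; nothing more can be done
None
```

I handed the job in at about 19 s, with the heavier bottle held up in front of the code reader and the lighter one standing in the tray. No verdict was reported.

- **Weighing:** I lifted the right-hand bottle first. It pulled about 1.7 N, so it is the lighter one, and I set it back in its well and released it. The left-hand bottle pulled about 4.2 N, so it is the heavier one, and I carried it to the reader.
- **Final hold:** The bottle is gripped with 40 N at (428, 209) mm, upright, and the arm is not moving. By calculation the barcode is about 70 mm from the window, near 109 mm height, facing it to within a few degrees.
- **Other items:** In the last pictures the lighter bottle stands in the right well, though the arm hides its top half. The reader, pink bottle, pad and tape look untouched; I did not measure every bystander again.

**What I could not confirm:**
- **Barcode hidden:** It was out of sight in the final pose, so its facing rests on the angle I measured in the tray plus the turn I made. My two angle estimates there, about 145° and 148°, differed slightly.
- **Reader position:** The two cameras differed by roughly 5 mm sideways on the reader head, by my reading of its rounded corners. That is within the 25 mm allowed.

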